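Hold a painting panel in the spring glue press

TASK

From the open loading end, slide the long white painting panel in under the arm of the glue press, to lie flat on the bed between the guides and right up to the back stop, while the plunger is still up. Then push the press's knob straight down until its sprung foot bears on the panel and has sunk about half-way (10 mm) into its sleeve, never all the way in, and finish while still holding the knob down there. Leave the other things on the table where they are.

Things in the scene. Friction and masses are not known exactly. Their poses are not given: they have to be found in the camera images.
- press: Fixed glue press: wooden base board 270 x 130 x 18 mm, origin at the centre of its underside on the table, x from the open loading end to the column, z up. A steel column (x +94 to +130 mm, 154 mm high) carries an arm 36 mm wide, 129 to 154 mm above the table, reaching back to x = +24 mm over the bed; it guides an upright plunger at x = +42 mm, y = 0.
- bed (a point): Where the panel's centre lies when seated (press x = -20 mm, 49 mm above the table), axes as the press; panel's long axis along x. The bed is 160 x 46 mm (press x -100 to +60 mm), top 40 mm above the table, open above at the loading end. Guides 65 mm apart, tops 50 mm above the table, at press x -20 to +60 mm, flared ends back to x -40 mm.
- stop (a point): Middle of the back stop's face at the far end of the bed (press x = +60 mm), 50 mm above the table; the panel's far end goes against it. The stop's top is 60 mm above the table.
- panel_center (a point): Centre (half-way up) of the loose painting panel on the table: flat wooden slab 160 mm long (its x), 60 mm wide (its y), 18 mm thick (its z), white face up, about 100 g. It may go in either way round; grip it across its 60 mm width, about 30 mm off centre towards the loading end, to stay clear of the press's arm.
- knob_top (a point): Centre of the flat top of the wooden palm knob (42 mm across) on the spring plunger, 221 mm above the table at rest; it goes straight down with the plunger.
- foot_pad (a point): Centre of the underside of the sprung foot, a rubber disc 30 mm across at the plunger's lower end; 78 mm above the table at rest, 20 mm above a seated panel's face (58 mm above the table).
- plunger (a joint): How far the plunger is pushed down, in m: 0 at rest (up), up to 0.045. A return spring (about 4 N at the start of the stroke, 100 N/m) lifts it when let go.
- foot (a joint): How far the sprung foot is pushed up into the plunger's sleeve, in m: 0 at rest, 0.020 fully in. 800 N/m: half-way in (0.010) it presses the panel with about 8 N. With the panel seated, foot = plunger - 0.020, so half-way in is a plunger value of 0.030, with about 15 N on the knob.
- jar_a: bystander: paint jar, 48 mm wide, 60 mm high; origin at its underside
- jar_b: bystander: paint jar, 48 mm wide, 60 mm high; origin at its underside
- tape: bystander: roll of paper tape lying flat, 90 mm across, 24 mm high; origin at its underside
- brush: bystander: paint brush lying down, 220 mm long
- knife: bystander: palette knife lying down, 210 mm long
- brushpot: bystander: white pot with brushes, 76 mm wide, 200 mm high with the brushes; origin at its underside
- minicanvas: bystander: another, squarer white panel, 90 x 120 x 18 mm, not the one to be pressed; origin at its underside
- varnish: bystander: amber bottle, 56 mm wide, 130 mm high; origin at its underside
There are look-alikes about, which are no part of the job. What is shaped like the part that bears panel_center but blue or green is not meant.

How it is judged:
On the way:
1. the panel lies flat on the bed, between the guides and up to the back stop, with the plunger still up (x of panel_center in the frame of bed between -0.007 and 0.004 m and y of panel_center in the frame of bed between -0.007 and 0.007 m and z of panel_center in the frame of bed between -0.003 and 0.003 m and angle between the x axis of panel_center and the x axis of bed, either way round below 0.09 rad and angle between panel_center's own z axis and vertical below 0.04 rad and value of joint plunger below 0.005 m), for 0.2 s.
At the end, for the whole second after the job is handed in: The robot is pressing the knob (more than 4 N) and keeps the foot 6 to 14 mm into its sleeve, bearing on the panel; the panel lies flat on the bed (height within 3 mm, tilt under 0.04 rad), within 7 mm of the back stop and of the centre line, its long axis within 0.09 rad of the bed's, and at rest (x of panel_center in the frame of bed between -0.007 and 0.004 m and y of panel_center in the frame of bed between -0.007 and 0.007 m and z of panel_center in the frame of bed between -0.003 and 0.003 m and angle between the x axis of panel_center and the x axis of bed, either way round below 0.09 rad and angle between panel_center's own z axis and vertical below 0.04 rad and value of joint foot between 0.006 and 0.014 m and value of joint plunger between 0.022 and 0.038 m and linear speed of panel below 0.02 m/s and contact force between any of the fingers, the arm and plunger above 4 N); the arm keeps its last pose, push and grip.
It fails at once if the foot is driven all the way into its sleeve (beyond 18 mm) (value of joint foot above 0.018 m).
It fails at once if a bystander is moved by more than 40 mm (distance of any of jar_a, jar_b, tape, brush, knife, brushpot, minicanvas, varnish from where it was at the start of the episode above 0.04 m).
It also fails if it takes over 56 s, if anything falls off the work surface, if the arm or the gripper's body presses on something with over 40 N, if the wrist force passes 120 N, or if a joint passes its speed limit or range.

ROBOT

A 6-joint arm with a two-finger parallel gripper is mounted at the origin on the work surface. World frame = base frame: x ahead of the robot, y to its left, z up, the work surface at z = 0. Lengths are in m, angles in rad, forces in N, time in s.
With the tool pointing down it reaches from about 0.4 to 0.825 m from the base axis. Payload 7 kg.
Tool frame: the origin (TCP) lies between the finger pads; the fingertips stand 22 mm ahead of it and the grasp point (between the pads) lies 3 mm ahead of it (arm.tip_reach is the distance from the TCP to the fingertips, in m); z points along the fingers, y is the line along which they close (so a half turn about z gives the same grasp; the last joint's range is limited). The gripper opens to 88 mm and grips with 3 to 60 N. Pads are 19 mm wide; open, the fingers measure 130 mm over their backs; the gripper's body (78 mm by 193 mm) begins 47 mm behind the grasp point.
Start: joints at [0.288, 0.359, 0.012, 0, -1.224, -0.288], TCP at [0.675, -0, 0.249] pointing down, gripper open.
Joint ranges: [-3.07, 3.07], [-1.43, 2.12], [-1.02, 1.25], [-3.03, 1.67], [-3.05, -0], [-3.03, 3.03]. Speed limits (rad/s): [2.39, 2.39, 3.01, 3.14, 3.14, 3.14].

INTERFACE

Orientations are given as [roll, pitch, yaw] about the fixed x, y, z axes, in that order (R = Rz(yaw) Ry(pitch) Rx(roll)).
In Python, from station import arm, viewer gives the robot as it stands. The module is installed in compiled form; this text tells all that it offers.
- The arm moves only by the tool apply_moves, never from a script. Its argument "commands" is a list that holds one entry, the list of rows, each a list of 5 numbers: the closure, from -1 (fully open) to 1 (shut), then the shift along the world's x, y, z as a fraction of full scale, then the turn about the world's z as a fraction of full scale. In form: [[[fingers, tx, ty, tz, yaw], ...]]. A call has 1 to 12 rows; each row shifts and turns the commanded pose from where the row before left it; what a row does not reach is not made up. Full scale, the value 1, is 20 cm for a shift and pi rad for a turn. A row lasts 1/10 s, in which the tool goes at most 50 mm and 8.59 degrees, less where a joint would pass 70% of its speed; a pose out of reach is approached as far as the arm can. A call with a number of a shift or a turn outside -1 to 1 is refused whole. A call with a gripper value outside its range is refused whole. The fingers move at their own pace and stop on an object; "force" is the grip in N (left out, the last holds). Time passes only in rows, so rows that do not move let the fingers close. It gives the time, the measured TCP pose, the force, the opening and the grip force at its end, in the units of the state.
- arm.get_state(): the state, without advancing time (a new reading comes with each control period).
- viewer.grab_frame(name): name is "scene" or "side" or "wrist"; returns a dict with "image" (420x560x3 uint8, blue, green, red), "mtx" (3x3 intrinsics, pixels), "k1" (the pictures are not rectified: a ray, as slopes to the right and down, at radius r is drawn at 1 + k1 r^2 times it, then the intrinsics apply), "rvec" (rotation vector, rad) and "tvec" (3), from world to camera coordinates, as OpenCV has them. Camera axes: x right, y down, z forward; pixel columns grow to the right and rows downward; lengths in m; the calibration is good to about 2 mm. A picture is of the moment at which its call begins. There is no depth.
- arm.job_done(): hands the job in; it is judged then, once.
The state is a dict: "t": time; "q": joint angles; "qd": joint speeds; "joint_efforts": joint torques, N m; "eef_pos": TCP position; "ee_rot": TCP orientation; "force": force on the tool from outside, world axes, zero at the start; "moment": the same for the moment, N m; "width": finger opening in m; "gripper_force": force on a finger pad.
Only numpy, scipy, OpenCV 4.12 (cv2) and the standard library are available. Lean on these libraries where they do the work, as an engineer would, in place of code of your own. Each camera call takes 0.05 s, during which the arm holds its last target. There are 200 camera calls.

## Working session

There is one attempt and no reset: what is moved stays moved. The work goes in short steps, Python scripts to look and compute and a tool call to move; the robot and the scene stay as the last step left them, time stands still between calls to the robot, and variables do not carry over. Pictures are saved under pics/ and viewed, at most 10 in all, crops included, and the job is handed in when it is done.

Besides the shell and the picture viewer there is one more tool, called after "Request:" by a JSON object that holds its "method" and its "body", one argument or row to a line. apply_moves: Moves the arm, as the interface text tells. Shift numbers are shares of 20 cm and turn numbers shares of pi rad, none past 1 either way. Its arguments: {"type":"object","properties":{"commands":{"type":"array","items":{"type":"array","items":{"type":"array","items":{"type":"number"}}}},"force":{"type":"number"}},"required":["commands"]}

```bash
mkdir -p pics; cat > h.py <<'E'
import numpy as np, cv2
from station import arm, viewer
def grab(n,f=None):
    d=viewer.grab_frame(n)
    if f: cv2.imwrite(f,d["image"])
    np.savez('cal_'+n,**{k:np.asarray(d[k]) for k in d}); return d
def load(n): return np.load('cal_'+n+'.npz')
def ray(d,u,v):
    K=np.asarray(d["mtx"]);k1=float(d["k1"])
    p=cv2.undistortPoints(np.array([[[u,v]]],float),K,np.array([k1,0,0,0]))[0,0]
    R,_=cv2.Rodrigues(np.asarray(d["rvec"],float)); t=np.asarray(d["tvec"],float).ravel()
    return -R.T@t, R.T@np.array([p[0],p[1],1])
def onz(d,u,v,z):
    c,r=ray(d,u,v); return c+r*(z-c[2])/r[2]
def proj(d,P):
    return cv2.projectPoints(np.array(P,float).reshape(-1,3),np.asarray(d["rvec"],float),np.asarray(d["tvec"],float),np.asarray(d["mtx"]),np.array([float(d["k1"]),0,0,0]))[0][:,0]
E
python3 - <<'E'
from h import *
a=grab("scene");b=grab("side")
for n,d in(("scene",a),("side",b)):
    cv2.imwrite(f'pics/{n}0.png',cv2.resize(d["image"],(800,600),interpolation=cv2.INTER_CUBIC))
    print(n,ray(d,280,210), d["k1"])
print(arm.get_state())
E
```

```text
scene (array([ 1.39240889, -0.19866169,  1.02515786]), array([-0.70770829,  0.15883016, -0.6884983 ])) -0.013794598246295137
side (array([0.4915742 , 0.85726645, 0.92068776]), array([ 0.03461169, -0.73501395, -0.67759185])) -0.08204066922281046
{'t': 0.1, 'q': array([ 2.88050873e-01,  3.59330235e-01,  1.12003701e-02, -3.05823016e-04,
       -1.22406907e+00, -2.88108135e-01]), 'qd': array([ 0.00064733, -0.00303384,  0.00277789,  0.00093818, -0.00183625,
       -0.00045095]), 'joint_efforts': array([-1.42273191e-03, -5.84165347e+01,  2.93752134e+01,  7.01551259e+00,
        1.01412315e-02, -6.66964229e-05]), 'eef_pos': array([ 6.74630144e-01, -4.79695257e-05,  2.47728857e-01]), 'ee_rot': array([ 3.14016616e+00, -1.22910618e-04, -1.57095763e+00]), 'force': array([-0.57647048,  0.56430575, -0.04188915]), 'moment': array([-0.00663941,  0.02482559,  0.01210881]), 'gripper_force': 0.0, 'width': 0.08796408555353122}
```

View pics/scene0.png

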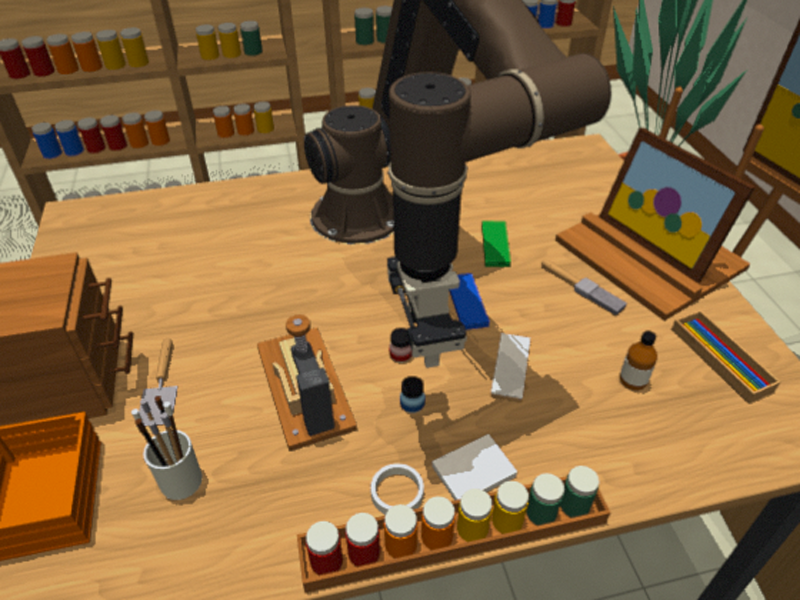

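View pics/side0.png

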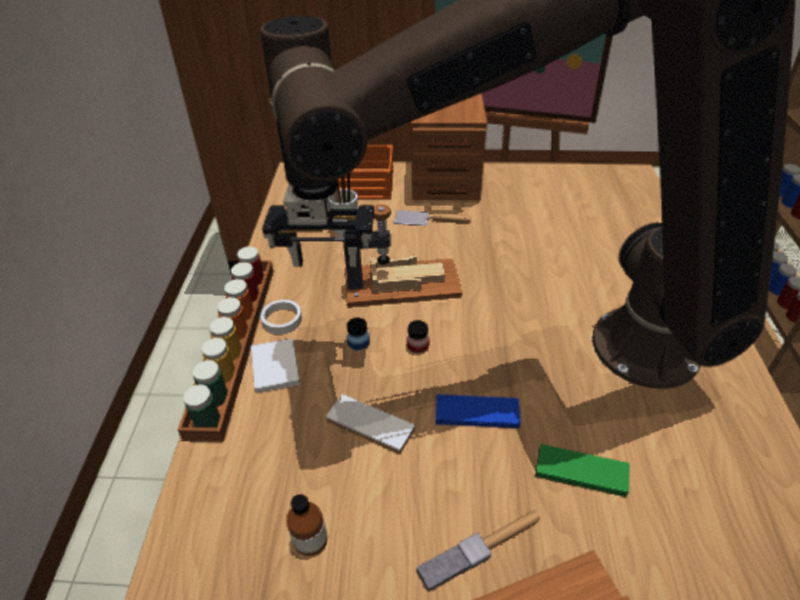

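Scene view (800x600 px): candidates are the long white panel (510,366), the squarer white minicanvas (475,467), blue slab (470,302) and green slab (495,243). The description says long and white, so I choose (510,366). Press base is around (305,385), its loading end facing the robot and the knob at (297,322). I'll check with a close crop.

```bash
python3 - <<'E'
from h import *
a=load("scene")["image"][210:320,175:380]; b=load("side")["image"][135:325,165:330]
cv2.imwrite('pics/c1.png',cv2.resize(a,(800,429),interpolation=cv2.INTER_CUBIC))
cv2.imwrite('pics/c2.png',cv2.resize(b,(521,600),interpolation=cv2.INTER_CUBIC))
E
```

```text
(no output)
```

View pics/c1.png

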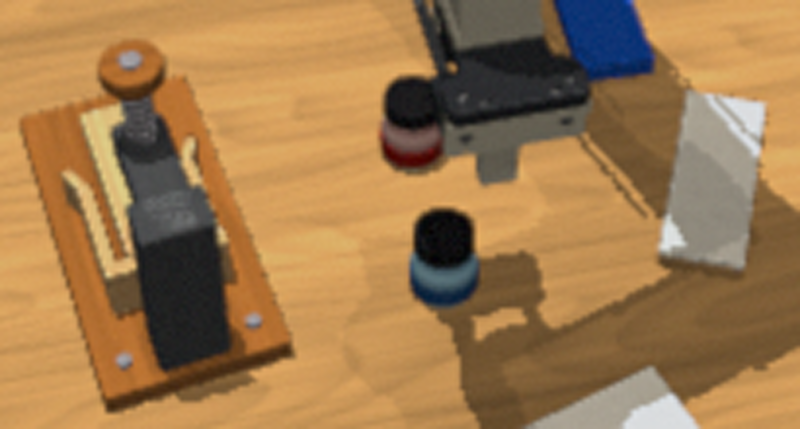

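View pics/c2.png

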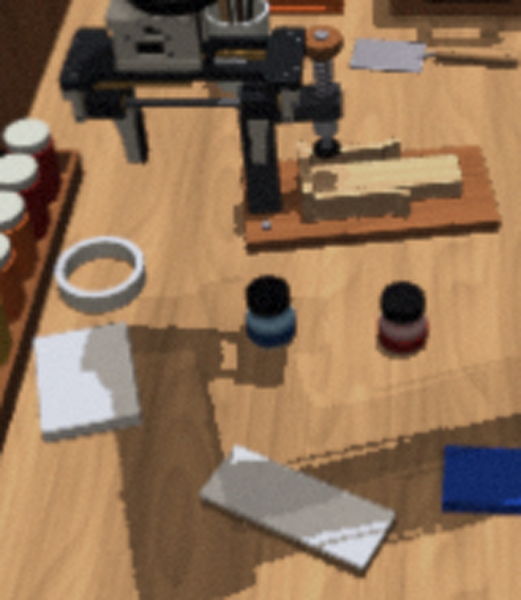

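```bash
cat > m1.py <<'E'
from h import *
S=load("scene");D=load("side")
s=lambda u,v,z:onz(S,175+u/3.902,210+v/3.902,z)[:2]
d=lambda u,v,z:onz(D,165+u/3.158,135+v/3.158,z)[:2]
def rect(P,name):
    P=np.array(P);c=P.mean(0);print(name,'c',c.round(4),'edges',[np.linalg.norm(P[i]-P[(i+1)%4]).round(4) for i in range(4)],'ang',[np.degrees(np.arctan2(*(P[(i+1)%4]-P[i])[::-1])).round(1) for i in range(4)]);print(P.round(3).tolist())
rect([s(*p,.018) for p in[(688,93),(765,101),(743,265),(660,252)]],'panel scene')
rect([d(*p,.018) for p in[(235,446),(396,515),(365,568),(203,493)]],'panel side')
rect([s(*p,.018) for p in[(22,120),(185,78),(293,347),(108,402)]],'base scene')
for n,p in dict(A=(247,242),B=(498,222),C=(480,148)).items(): print(n,d(*p,.018).round(4))
print('knob',s(130,58,.221),d(322,35,.221))
print('jars base', s(412,160,0),s(445,295,0), d(403,345,0),d(270,340,0))
E
python3 m1.py
```

```text
panel scene c [0.5887 0.2097] edges [np.float64(0.0585), np.float64(0.1616), np.float64(0.0581), np.float64(0.1583)] ang [np.float64(68.6), np.float64(-26.4), np.float64(-114.6), np.float64(153.6)]
[[0.506, 0.218], [0.528, 0.272], [0.672, 0.201], [0.648, 0.148]]
panel side c [0.5832 0.2136] edges [np.float64(0.16), np.float64(0.0577), np.float64(0.1585), np.float64(0.0557)] ang [np.float64(153.5), np.float64(64.7), np.float64(-27.2), np.float64(-113.7)]
[[0.643, 0.152], [0.5, 0.224], [0.524, 0.276], [0.665, 0.203]]
base scene c [ 0.5437 -0.199 ] edges [np.float64(0.1266), np.float64(0.2685), np.float64(0.1264), np.float64(0.2681)] ang [np.float64(97.2), np.float64(7.8), np.float64(-83.0), np.float64(-172.1)]
[[0.419, -0.28], [0.403, -0.155], [0.669, -0.118], [0.684, -0.243]]
A [ 0.6578 -0.1129]
B [ 0.3966 -0.1463]
C [ 0.4108 -0.2704]
knob [ 0.57733905 -0.19444477] [ 0.57616901 -0.19150049]
jars base [0.50911056 0.00060588] [ 0.63685197 -0.00502135] [0.49534159 0.01302373] [0.62507224 0.00783079]
```

Panel confirmed: (0.586, 0.2115), axis −26.5°. The press is about (0.538, −0.197) at +7.6°. Going to hover over the grip point.

Request:
{"method": "apply_moves", "body": {
  "commands": [
    [[-1,-0.074,0.141,-0.03,0.044],[-1,-0.074,0.141,-0.03,0.044],[-1,-0.074,0.141,-0.03,0.044],[-1,-0.074,0.141,-0.03,0.044],[-1,-0.074,0.141,-0.03,0.044],[-1,-0.074,0.141,-0.03,0.044],[-1,-0.074,0.141,-0.03,0.044],[-1,-0.074,0.141,-0.03,0.044],[-1,0,0,0,0],[-1,0,0,0,0]]
  ],
  "force": 20
}}

```text
t: 1.1
eef_pos: [0.556, 0.2261, 0.2002]
ee_rot: [3.141, 0.0, -0.464]
force: [0.5, -0.4, -0.0]
width: 0.0881
gripper_force: 0.0
```

```bash
python3 - <<'E'
from h import *
st=arm.get_state();print(st['t'],st['eef_pos'],st['ee_rot'])
a=grab("wrist");b=grab("scene");D=load("side")
w=cv2.resize(a["image"],(533,400),interpolation=cv2.INTER_CUBIC)
c=cv2.resize(b["image"][210:320,165:270],(382,400),interpolation=cv2.INTER_CUBIC)
im=np.hstack([a["image"][:, :], cv2.resize(b["image"][205:325,170:240],(245,420),interpolation=cv2.INTER_CUBIC)[:, :240]])
cv2.imwrite('pics/w1.png',im)
print('blue',[onz(D,u*.7,v*.7,.018)[:2].round(3) for u,v in[(437,395),(519,398),(517,424),(435,420)]])
E
```

```text
1.1 [0.55604438 0.22614875 0.20018815] [ 3.14076778e+00  3.80723808e-04 -4.64209417e-01]
blue [array([0.457, 0.151]), array([0.298, 0.157]), array([0.309, 0.218]), array([0.462, 0.21 ])]
```

View pics/w1.png

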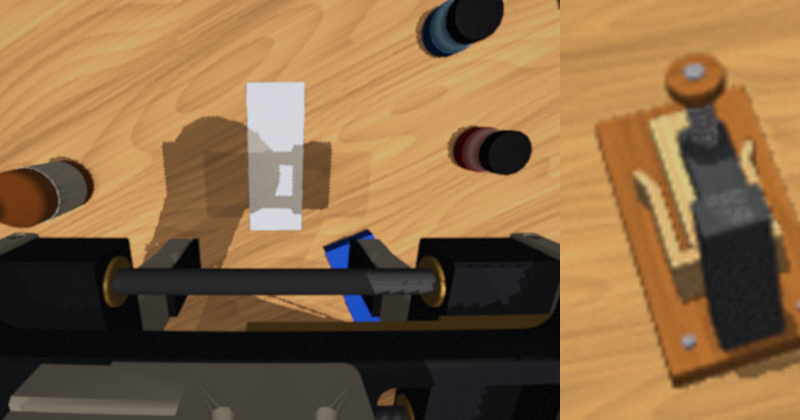

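Wrist view: white panel corners at (247,83), (304,83), (301,230), (250,230). It lies squarely between the fingers, with the blue slab clear at the lower right.

```bash
python3 - <<'E'
from h import *
W=load("wrist")
P=np.array([onz(W,*p,.018)[:2] for p in[(247,83),(304,83),(301,230),(250,230)]])
c=P.mean(0);e=(P[0]+P[1]-P[2]-P[3])/2;print(P.round(4),c,np.linalg.norm(e),np.degrees(np.arctan2(e[1],e[0])))
u=e/np.linalg.norm(e);print('grip',c-u*.034)
S=load("scene")
# refit press from second scene crop: scale 3.5 offset (170,205), shown from x=560
s=lambda u,v,z:onz(S,170+(u-560)/3.5,205+v/3.5,z)[:2]
print('base corners',s(597,123,.018),s(674,380,.018),s(740,87,.018),'knob',s(695,72,.221))
print(proj(S,[[.556,.226,.2]]))
E
```

```text
[[0.6707 0.1989]
 [0.6447 0.1469]
 [0.502  0.2174]
 [0.5285 0.2704]] [0.58648277 0.20839647] 0.1591765319968756 -26.48755389832903
grip [0.55605171 0.22356058]
base corners [ 0.41623778 -0.28015649] [ 0.68585312 -0.24383294] [ 0.40168058 -0.15734225] knob [ 0.57989119 -0.19411591]
[[367.32866524 199.11411698]]
```

Request:
{"method": "apply_moves", "body": {
  "commands": [
    [[-1,0,-0.013,-0.125,0],[-1,0,0,-0.125,0],[-1,0,0,-0.125,0],[-1,0,0,-0.125,0],[-1,0,0,-0.125,0],[-1,0,0,-0.125,0],[-1,0,0,-0.125,0],[-1,0,0,0,0],[1,0,0,0,0],[1,0,0,0,0],[1,0,0,0,0],[1,0,0,0,0]]
  ],
  "force": 25
}}

```text
t: 2.4
eef_pos: [0.5568, 0.2229, 0.026]
ee_rot: [-3.141, -0.0, -0.465]
force: [-1.2, -0.2, 0.2]
width: 0.0615
gripper_force: 0.2
```

Request:
{"method": "apply_moves", "body": {
  "commands": [
    [[1,0,0,0,0],[1,0,0,0,0],[1,0,0,0.1,0],[1,0,0,0.2,0],[1,0,0,0.2,0],[1,0,0,0.12,0],[1,0,0,0,0]]
  ]
}}

```text
t: 3.1
eef_pos: [0.5583, 0.2243, 0.1538]
ee_rot: [-3.135, -0.003, -0.464]
force: [-0.4, 0.6, 0.3]
width: 0.0599
gripper_force: 25.0
```

```bash
python3 - <<'E'
from h import *
W=grab("wrist",'pics/w2.png');print(arm.get_state()['eef_pos'],W['tvec'])
E
```

```text
[0.5571776  0.22366772 0.15146365] [0.45092453 0.37769895 0.4050008 ]
```

View pics/w2.png

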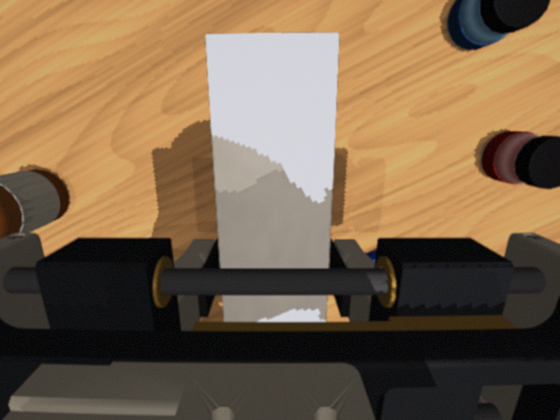

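Panel held squarely: far corners at (208,34) and (338,34). Carrying it to in front of the loading end.

Request:
{"method": "apply_moves", "body": {
  "commands": [
    [[1,-0.072,-0.184,0,0.0158],[1,-0.072,-0.184,0,0.0158],[1,-0.072,-0.184,0,0.0158],[1,-0.072,-0.184,0,0.0158],[1,-0.072,-0.184,0,0.0158],[1,-0.072,-0.184,0,0.0158],[1,-0.072,-0.184,0,0.0158],[1,-0.072,-0.184,0,0.0158],[1,-0.072,-0.184,0,0.0158],[1,-0.072,-0.184,0,0.0158],[1,-0.072,-0.184,0,0.0158],[1,-0.072,-0.184,0,0.0158]]
  ]
}}

```text
t: 4.35
eef_pos: [0.382, -0.2197, 0.1485]
ee_rot: [-3.141, 0.002, 0.133]
force: [1.3, -0.7, -1.2]
width: 0.0594
gripper_force: 25.0
```

Request:
{"method": "apply_moves", "body": {
  "commands": [
    [[1,0,0,0,0],[1,0,0,0,0],[1,0,0,0,0]]
  ]
}}

```text
t: 4.65
eef_pos: [0.3835, -0.2182, 0.1489]
ee_rot: [-3.141, 0.001, 0.13]
force: [0.3, 0.0, -0.6]
width: 0.0597
gripper_force: 25.0
```

```bash
python3 - <<'E'
from h import *
W=grab("wrist");S=grab("scene");D=grab("side")
a=W["image"][:300,90:470]; 
cv2.imwrite('pics/w3.png',cv2.resize(a,(760,600),interpolation=cv2.INTER_CUBIC))
b=np.hstack([cv2.resize(S["image"][200:320,165:265],(400,480),interpolation=cv2.INTER_CUBIC),cv2.resize(D["image"][120:240,230:330],(400,480),interpolation=cv2.INTER_CUBIC)])
cv2.imwrite('pics/b3.png',b)
st=arm.get_state();print(st['eef_pos'],st['ee_rot'],st['q'])
E
```

```text
[ 0.38410928 -0.21777266  0.14934297] [-3.14143887e+00  3.41050847e-04  1.32162238e-01] [-6.64914071e-02  6.51916036e-02 -6.20964635e-01 -1.07837101e-04
 -8.85004785e-01  1.76951825e+00]
```

View pics/w3.png

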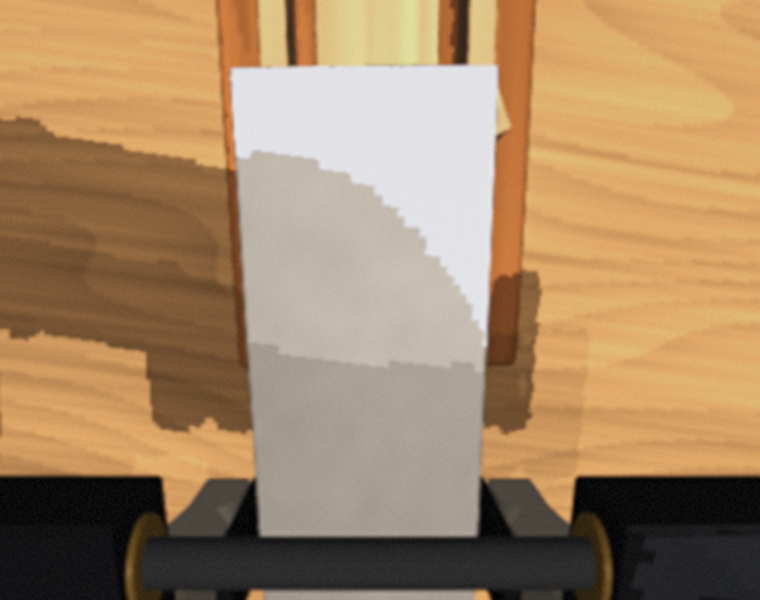

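View pics/b3.png

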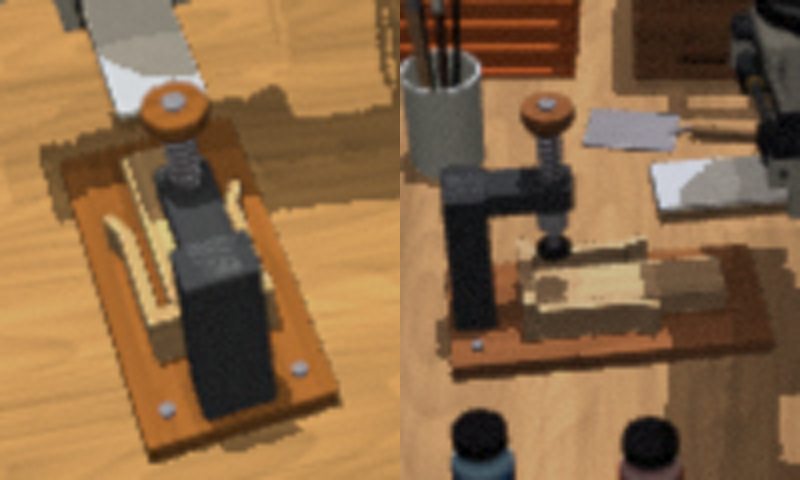

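The wrist view (2x crop) shows the panel nearly in line with the press: base edges run (218,0)-(246,362) and (535,0)-(516,362), bed edges are at u≈316/440 at the top, and the panel's far edge is (232,68)-(497,66). In b3 the guides and raised foot are clear, and the knob top is at (174,101) in scene and (547,103) in side.

```bash
python3 - <<'E'
from h import *
W=load("wrist");S=load("scene");D=load("side")
w=lambda u,v,z:onz(W,90+u/2,v/2,z)[:2]
zt=.1493-.008
ang=lambda a,b:np.degrees(np.arctan2(*(b-a)[::-1]))
L0,L1=w(246,360,.018),w(218,2,.018);R0,R1=w(516,360,.018),w(535,2,.018)
print('base near corners',L0,R0,'w',np.linalg.norm(L0-R0),'angs',ang(L0,L1),ang(R0,R1),'mid',(L0+R0)/2)
print('bed edges z40',w(316,30,.04),w(440,30,.04),'guide inner z50',w(289,30,.05),w(468,30,.05))
a,b=w(232,68,zt),w(497,66,zt);c,d=w(258,530,zt),w(479,530,zt)
print('panel far',a,b,np.linalg.norm(a-b),(a+b)/2,'angs',ang(c,a),ang(d,b))
s=lambda u,v,z:onz(S,165+u/4,200+v/4,z)[:2]
d=lambda u,v,z:onz(D,230+(u-400)/4,120+v/4,z)[:2]
print('knob',s(174,103,.221),d(547,104,.221))
print('base s',[s(*p,.018).round(4) for p in[(62,160),(235,118),(340,398),(152,455)]])
print('base d',[d(*p,.018).round(4) for p in[(453,370),(773,345),(748,248)]])
E
```

```text
base near corners [ 0.39978046 -0.15957783] [ 0.41616984 -0.28412624] w 0.12562212459495897 angs 8.919911220314814 8.129379361448013 mid [ 0.40797515 -0.22185203]
bed edges z40 [ 0.53253517 -0.17979385] [ 0.53858867 -0.22559628] guide inner z50 [ 0.52824966 -0.17140936] [ 0.5366371 -0.2348552]
panel far [ 0.49163156 -0.17419821] [ 0.49969312 -0.23249013] 0.05884672266435473 [ 0.49566234 -0.20334417] angs 7.583991279599745 8.344890287854767
knob [ 0.5804594  -0.19435393] [ 0.57685102 -0.19195349]
base s [array([ 0.4156, -0.2803]), array([ 0.4018, -0.1503]), array([ 0.6706, -0.1185]), array([ 0.6866, -0.2428])]
base d [array([ 0.6573, -0.1087]), array([ 0.3949, -0.1416]), array([ 0.4108, -0.2697])]
```

Request:
{"method": "apply_moves", "body": {
  "commands": [
    [[1,0,-0.015,-0.09,0],[1,0,0,-0.09,0],[1,0,0,-0.09,0],[1,0,0,-0.075,0],[1,0,0,0,0],[1,0,0,0,0],[1,0,0,0,0]]
  ]
}}

```text
t: 5.5
eef_pos: [0.3846, -0.2214, 0.0814]
ee_rot: [3.141, -0.001, 0.132]
force: [1.0, 0.0, -0.7]
width: 0.0602
gripper_force: 25.0
```

```bash
python3 - <<'E'
from h import *
W=grab("wrist");S=grab("scene");D=grab("side")
a=W["image"][:220,130:430]
cv2.imwrite('pics/w4.png',cv2.resize(a,(800,587),interpolation=cv2.INTER_CUBIC))
st=arm.get_state();print(st['eef_pos'],st['ee_rot'],st['force'])
E
```

```text
[ 0.3843118  -0.22158379  0.08129225] [ 3.14123559e+00 -1.45851288e-03  1.30917256e-01] [ 0.55150216 -0.61566213 -0.19300785]
```

View pics/w4.png

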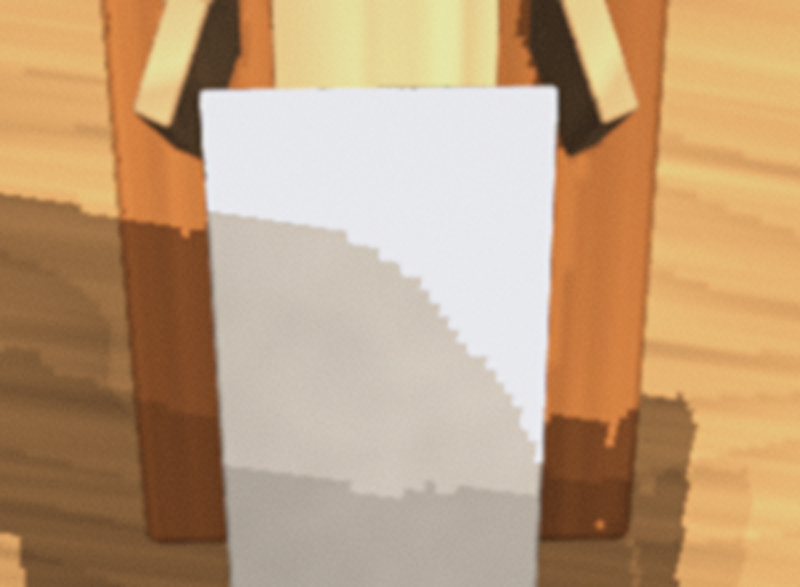

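Wrist crop: flare tips at (135,108)/(637,105) with inner corners at (173,125)/(602,125), bed edges at (275,80)/(498,80), and the panel's far edge at (201,92)–(557,88), just short of the flares.

```bash
python3 - <<'E'
from h import *
W=load("wrist");k=800/300
w=lambda u,v,z:onz(W,130+u/k,v/k,z)[:2]
th=np.radians(7.6);ux=np.array([np.cos(th),np.sin(th)]);uy=np.array([-ux[1],ux[0]])
o=np.array([.3843,-.2216])   # TCP
def f(n,pts,z):
    P=[w(*p,z) for p in pts];m=[((p-o)@ux*1e3).round(1) for p in P],[((p-o)@uy*1e3).round(1) for p in P];print(n,m)
f('flare outer',[(135,108),(637,105)],.05)
f('flare inner',[(173,125),(602,125)],.05)
f('bed top',[(275,80),(498,80)],.04)
f('bed top0',[(272,5),(500,5)],.04)
f('base L',[(105,30),(150,535)],.018)
f('base R',[(667,30),(630,535)],.018)
zt=.0813-.008
f('panel far',[(201,92),(557,88)],zt);f('panel near',[(229,570),(538,570)],zt)
E
```

```text
flare outer ([np.float64(116.8), np.float64(117.3)], [np.float64(48.0), np.float64(-50.1)])
flare inner ([np.float64(113.6), np.float64(113.6)], [np.float64(40.8), np.float64(-43.5)])
bed top ([np.float64(124.3), np.float64(124.3)], [np.float64(21.7), np.float64(-24.1)])
bed top0 ([np.float64(138.0), np.float64(138.0)], [np.float64(21.8), np.float64(-24.0)])
base L ([np.float64(141.2), np.float64(22.2)], [np.float64(62.9), np.float64(61.7)])
base R ([np.float64(141.2), np.float64(22.1)], [np.float64(-65.3), np.float64(-66.2)])
panel far ([np.float64(113.2), np.float64(113.8)], [np.float64(30.0), np.float64(-29.6)])
panel near ([np.float64(29.5), np.float64(29.4)], [np.float64(29.6), np.float64(-30.6)])
```

Request:
{"method": "apply_moves", "body": {
  "commands": [
    [[1,0,-0.0065,-0.06,0],[1,0,0,0,0],[1,0.074,0.01,0,0],[1,0.074,0.01,0,0],[1,0.074,0.01,0,0],[1,0.074,0.01,0,0],[1,0,0,0,0],[1,0,0,0,0]]
  ]
}}

```text
t: 6.45
eef_pos: [0.4433, -0.2147, 0.0682]
ee_rot: [-3.141, 0.001, 0.131]
force: [-0.4, -0.3, -1.2]
width: 0.0599
gripper_force: 25.0
```

Request:
{"method": "apply_moves", "body": {
  "commands": [
    [[1,0.05,0.0067,0,0],[1,0.05,0.0067,0,0],[1,0.05,0.0067,0,0],[1,0.03,0.004,0,0],[1,0,0,0,0],[1,0,0,0,0]]
  ]
}}

```text
t: 7.05
eef_pos: [0.4787, -0.21, 0.0683]
ee_rot: [-3.141, 0.001, 0.131]
force: [0.4, 0.5, -0.3]
width: 0.0594
gripper_force: 25.0
```

Request:
{"method": "apply_moves", "body": {
  "commands": [
    [[1,0,0,-0.005,0],[1,0,0,-0.005,0],[1,0,0,0,0],[1,0,0,0,0],[1,0.01,0.0013,0,0],[1,0.01,0.0013,0,0],[1,0,0,0,0],[1,0,0,0,0]]
  ]
}}

```text
t: 7.85
eef_pos: [0.483, -0.2096, 0.0665]
ee_rot: [-3.142, 0.0, 0.131]
force: [-0.3, -0.1, -1.1]
width: 0.0599
gripper_force: 25.0
```

Creeping to the stop.

Request:
{"method": "apply_moves", "body": {
  "commands": [
    [[1,0.005,0.0007,0,0],[1,0.005,0.0007,0,0],[1,0,0,0,0],[1,0,0,0,0]]
  ]
}}

```text
t: 8.25
eef_pos: [0.4849, -0.2093, 0.0665]
ee_rot: [-3.142, 0.0, 0.131]
force: [-0.4, -0.2, -0.4]
width: 0.0598
gripper_force: 25.0
```

Request:
{"method": "apply_moves", "body": {
  "commands": [
    [[1,0.005,0.0007,0,0],[1,0.005,0.0007,0,0],[1,0,0,0,0],[1,0,0,0,0]]
  ]
}}

```text
t: 8.65
eef_pos: [0.485, -0.2091, 0.066]
ee_rot: [-3.141, 0.004, 0.13]
force: [-5.3, -1.9, 0.5]
width: 0.0597
gripper_force: 25.0
```

Stop contact (−5 N in x). Now lowering until the bed is felt.

Request:
{"method": "apply_moves", "body": {
  "commands": [
    [[1,-0.003,0,-0.005,0],[1,0,0,-0.005,0],[1,0,0,0,0],[1,0,0,0,0]]
  ]
}}

```text
t: 9.05
eef_pos: [0.485, -0.2092, 0.0659]
ee_rot: [-3.142, 0.002, 0.131]
force: [-8.9, 2.9, 19.2]
width: 0.0597
gripper_force: 25.0
```

Request:
{"method": "apply_moves", "body": {
  "commands": [
    [[1,-0.003,0,0.005,0],[-0.6,0,0,0,0],[-0.6,0,0,0,0],[-0.6,0,0,0,0],[-0.6,0,0,0,0]]
  ]
}}

```text
t: 9.55
eef_pos: [0.4859, -0.2091, 0.0654]
ee_rot: [3.142, 0.0, 0.131]
force: [-0.9, -0.9, 0.1]
width: 0.0698
gripper_force: 0.8
```

```bash
python3 - <<'E'
from h import *
W=grab("wrist","pics/w5raw.png")
im=W["image"];print(arm.get_state()['width'])
# panel white far edge region: print per-row white runs
g=im.min(2).astype(int)
for v in range(0,240,20):
    x=np.where((g[v]>120)&(im[v].max(1).astype(int)-g[v]<30))[0]; print(v,(x.min(),x.max(),len(x)) if len(x) else None)
E
```

```text
0.0696201346855612
0 None
20 None
40 None
60 None
80 None
100 None
120 (np.int64(210), np.int64(335), 126)
140 (np.int64(211), np.int64(334), 124)
160 (np.int64(212), np.int64(333), 122)
180 (np.int64(214), np.int64(332), 119)
200 (np.int64(216), np.int64(331), 116)
220 (np.int64(217), np.int64(330), 114)
```

Request:
{"method": "apply_moves", "body": {
  "commands": [
    [[-0.6,0,0,0.02,0],[-0.6,0,0,0.1,0],[-0.6,0,0,0.2,0],[-0.6,0,0,0.2,0],[-0.6,0,0,0.2,0],[-0.6,0,0,0.2,0],[-0.6,0,0,0.13,0],[1,0,0,0,0],[1,0,0,0,0]]
  ]
}}

```text
t: 10.5
eef_pos: [0.4862, -0.2087, 0.2763]
ee_rot: [-3.142, -0.002, 0.131]
force: [-0.3, 0.7, -0.6]
width: 0.0591
gripper_force: 0.0
```

```bash
python3 - <<'E'
from h import *
W=grab("wrist","pics/w6.png");S=grab("scene");D=grab("side")
im=np.hstack([cv2.resize(W["image"][:300,80:480],(400,300)),cv2.resize(W["image"][:300,80:480],(400,300))])
top=np.hstack([cv2.resize(S["image"][200:320,165:265],(360,432),interpolation=cv2.INTER_CUBIC),cv2.resize(D["image"][120:240,230:350],(432,432),interpolation=cv2.INTER_CUBIC)])[:300+132]
w=cv2.resize(W["image"],(560,420))
# layout: wrist crop (400x300 native) left top 1:1, scene 3x & side 3x
sc=cv2.resize(S["image"][205:305,165:265],(400,400),interpolation=cv2.INTER_CUBIC)[:300]
sd=cv2.resize(D["image"][120:220,230:330],(400,400),interpolation=cv2.INTER_CUBIC)[:300]
wr=W["image"][:300,80:480]
wk=cv2.resize(W["image"][0:150,180:380],(400,300),interpolation=cv2.INTER_CUBIC)
cv2.imwrite('pics/f.png',np.vstack([np.hstack([wr,wk]),np.hstack([sc,sd])]))
st=arm.get_state();print(st['eef_pos'],st['t'],st['width'])
E
```

```text
[ 0.48531645 -0.20883362  0.27442157] 10.65 0.047446777891950016
```

View pics/f.png

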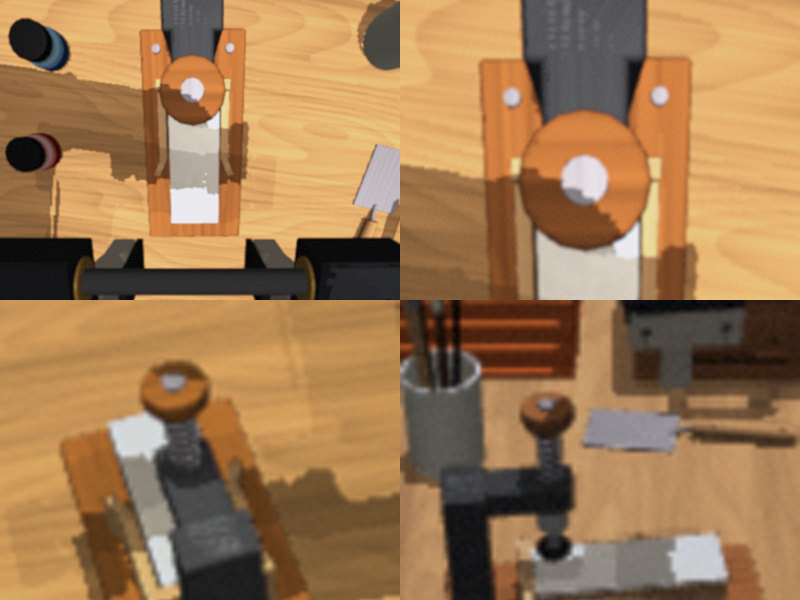

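The panel is between the guides under the raised foot, and the knob centre sits at wrist pixel (272.5,90). Panel near edge is (250,223)–(298,223) and the base near edge (231,236)–(318,235). Checking the seat depth.

```bash
python3 - <<'E'
from h import *
W=load("wrist");o=np.array([.4853,-.2088])
th=np.radians(7.7);ux=np.array([np.cos(th),np.sin(th)]);uy=np.array([-ux[1],ux[0]])
def f(n,u,v,z): p=onz(W,u,v,z)[:2];print(n,p.round(4),((p-o)@ux*1e3).round(1),((p-o)@uy*1e3).round(1))
f('knob',272.5,90,.221)
f('knobL',240.5,90,.221);f('knobR',304.5,90,.221)
f('panel nl',250,223,.058);f('panel nr',298,223,.058)
f('base nl',231,236,.018);f('base nr',318,235,.018)
f('base fl',221,30,.018);f('base fr',325,30,.018)
f('panel l',248.5,125,.058);f('panel r',300,125,.058)
E
```

```text
knob [ 0.5798 -0.1962] 95.4 -0.2
knobL [ 0.5773 -0.1766] 95.5 19.6
knobR [ 0.5824 -0.2158] 95.3 -20.0
panel nl [ 0.4347 -0.1854] -47.0 30.0
panel nr [ 0.4427 -0.2465] -47.2 -31.6
base nl [ 0.3972 -0.1586] -80.5 61.5
base nr [ 0.4152 -0.2833] -79.4 -64.4
base fl [ 0.6616 -0.1216] 186.4 62.8
base fr [ 0.6782 -0.2468] 186.0 -63.5
panel l [ 0.5552 -0.1703] 74.4 28.8
panel r [ 0.5631 -0.2303] 74.2 -31.7
```

Panel near edge is at press x −100 mm, so it's fully seated. Moving over the knob with the fingers shut.

Request:
{"method": "apply_moves", "body": {
  "commands": [
    [[1,0.0945,0.0126,0,0],[1,0.0945,0.0126,0,0],[1,0.0945,0.0126,0,0],[1,0.0945,0.0126,0,0],[1,0.0945,0.0126,0,0],[1,0,0,0,0],[1,0,0,-0.06,0],[1,0,0,-0.06,0],[1,0,0,0,0],[1,0,0,0,0]]
  ]
}}

```text
t: 11.65
eef_pos: [0.5796, -0.1966, 0.251]
ee_rot: [-3.142, 0.001, 0.131]
force: [0.1, -0.3, 0.1]
width: 0.0009
gripper_force: 0.0
```

Request:
{"method": "apply_moves", "body": {
  "commands": [
    [[1,0,0,-0.02,0],[1,0,0,-0.02,0],[1,0,0,-0.02,0],[1,0,0,0,0],[1,0,0,0,0]]
  ]
}}

```text
t: 12.15
eef_pos: [0.5805, -0.1965, 0.24]
ee_rot: [3.141, -0.001, 0.131]
force: [-0.1, -0.8, 2.9]
width: 0.0006
gripper_force: 1.9
```

Request:
{"method": "apply_moves", "body": {
  "commands": [
    [[1,0,0,-0.015,0],[1,0,0,-0.015,0],[1,0,0,-0.015,0],[1,0,0,-0.015,0],[1,0,0,0,0],[1,0,0,0,0]]
  ]
}}

```text
t: 12.75
eef_pos: [0.5805, -0.1965, 0.2278]
ee_rot: [3.141, -0.0, 0.131]
force: [0.3, 0.3, 5.4]
width: 0.0001
gripper_force: 2.5
```

Request:
{"method": "apply_moves", "body": {
  "commands": [
    [[1,0,0,-0.015,0],[1,0,0,-0.015,0],[1,0,0,-0.01,0],[1,0,0,-0.01,0],[1,0,0,0,0],[1,0,0,0,0],[1,0,0,0,0]]
  ]
}}

```text
t: 13.45
eef_pos: [0.5805, -0.1965, 0.2189]
ee_rot: [3.141, -0.001, 0.131]
force: [-2.5, 1.3, 11.0]
width: 0.0006
gripper_force: 5.6
```

Request:
{"method": "apply_moves", "body": {
  "commands": [
    [[1,0,0,-0.008,0],[1,0,0,-0.007,0],[1,0,0,-0.007,0],[1,0,0,0,0],[1,0,0,0,0],[1,0,0,0,0],[1,0,0,0,0]]
  ]
}}

```text
t: 14.15
eef_pos: [0.5806, -0.1966, 0.2151]
ee_rot: [3.141, -0.002, 0.131]
force: [-4.6, 2.7, 14.1]
width: 0.0005
gripper_force: 7.3
```

```bash
python3 - <<'E'
from h import *
for i in range(4):
    S=grab("scene"); st=arm.get_state(); print(st['t'],st['eef_pos'],st['force'])
E
```

```text
14.2 [ 0.58057943 -0.19656655  0.21512938] [-5.20407917  1.36921268 14.51235911]
14.25 [ 0.5805553  -0.19658201  0.21510979] [-3.60347946  1.15675276 13.44009214]
14.3 [ 0.58056438 -0.19655458  0.21510385] [-3.93043339  2.80817439 14.79376614]
14.35 [ 0.58057315 -0.19653751  0.21509821] [-4.0542829   2.01786893 15.28511582]
```

Request:
{"method": "apply_moves", "body": {
  "commands": [
    [[1,0,0,-0.005,0],[1,0,0,0,0],[1,0,0,0,0],[1,0,0,0,0],[1,0,0,0,0]]
  ]
}}

```text
t: 14.85
eef_pos: [0.5806, -0.1966, 0.2142]
ee_rot: [3.141, -0.002, 0.131]
force: [-5.2, 2.3, 15.2]
width: 0.0003
gripper_force: 7.6
```

```bash
python3 - <<'E'
from h import *
st=arm.get_state(); print(st['t'],st['eef_pos'],st['force'])
if 12.5<st['force'][2]<18: print(arm.job_done())
E
```

```text
14.85 [ 0.5805557  -0.19657123  0.21421888] [-5.16447895  2.347894   15.16428198]
the job is handed in; nothing more can be done
None
```

I slid the panel flat onto the bed and up against the back stop. The job was handed in with the knob held down at about 15 N, which puts the foot roughly 9–10 mm into its sleeve by my estimate; no verdict came back.

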